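Find the rotor that balances on the knife edge

ROBOT

A 6-joint arm with a two-finger parallel gripper is mounted at the origin on the work surface. World frame = base frame: x ahead of the robot, y to its left, z up, the work surface at z = 0. Lengths are in mm, angles in rad, forces in N, time in s.
With the tool pointing down it reaches from about 350 to 975 mm from the base axis. Payload 7.1 kg.
Tool frame: the origin (TCP) lies on the front face of the gripper's body, between the roots of the fingers; the fingertips stand 80 mm ahead of it and the grasp point (between the pads) lies 61 mm ahead of it (env.tips_ahead is the distance from the TCP to the fingertips, in mm); z points along the fingers, y is the direction in which the jaws open and shut (so a half turn about z gives the same grasp; the last joint's range is limited). The gripper opens to 88 mm and grips with 3 to 60 N. Pads are 20 mm wide; open, the fingers measure 115 mm over their backs; the gripper's body (75 mm by 178 mm) begins 61 mm behind the grasp point.
Start: joints at [1.199, 0.423, 1.63, -0, 1.089, -0.019], TCP at [215.922, 586.501, 302.675] pointing down, gripper open.
Joint ranges: [-3, 3], [-0.9, 2.11], [0.09, 2.58], [-1.31, 4.45], [0.11, 2.69], [-2.54, 2.54]. Speed limits (rad/s): [2.39, 2.39, 3.01, 3.14, 3.14, 3.14].

INTERFACE

Orientations are given as a unit quaternion [x, y, z, w].
In Python, from station import env, set_gripper, viewer, workorder gives the robot as it stands. Calls block until the motion is done:
- env.reach(position, orientation): joint-space move of the TCP to a pose.
- env.move_l(position, rot=None, rate=150, f_stop=None): straight line of the TCP; rot=None keeps the orientation; rate is the mean speed in mm/s. With f_stop (N) it stops when the force on the tool has changed by that much, and returns True; else False.
- env.move_joints(angles): joint-space move.
- set_gripper(opening): finger opening in mm; the grip force is fixed at half the most; returns when the fingers have stopped.
- env.hold(seconds).
- env.ik(position, orientation): joint angles nearest the present ones, or None.
- env.read_state(): the state.
- viewer.camera(name): name is "scene" or "top" or "wrist"; returns the picture (480x640x3 uint8, blue, green, red); there is no depth.
- viewer.camera_params(name): a dict with "fx", "fy", "cx", "cy" (pixels), "pose" (4x4, takes a point from camera to world coordinates); the wrist camera has in their place "tool_from_camera" (4x4, takes a point from camera to tool coordinates, whose origin is the TCP and whose axes are the flange's). Camera axes: x right, y up, looking along -z (the intrinsics and any distortion apply to the point x, -y, -z); pixel columns grow to the right and rows downward; lengths in mm; the calibration is good to about 2 mm. A picture is of the moment at which its call begins: read the wrist's pose just before it. camera_params takes no time and is no camera call.
A pose or a line that the arm cannot do raises env.IKError and nothing moves.
- workorder.sign_off(): hands the job in, once; it reports no verdict.
The state is a dict: "time_s": time; "qpos": joint angles; "dq": joint speeds; "tau": joint torques, N m; "tool_pos": TCP position; "orientation": TCP orientation; "force": force on the tool from outside, world axes, zero at the start; "wrist_torque": the same for the moment, N m; "width": finger opening in mm.
Only numpy, scipy, OpenCV 4.12 (cv2) and the standard library are available. Lean on these libraries where they do the work, as an engineer would, in place of code of your own. Each camera call takes 0.05 s, during which the arm holds its last target. There are 200 camera calls.

TASK

Only one of the two plywood rotors is balanced, and only the knife-edge balance can tell which. Lift the blue dust cover off the balance and stand it upright on the bench well clear of it, then try a rotor on the rocker, lowering it gently between the four pins, to see whether it stays level or tips. Leave the balanced one sitting on the rocker, put the off-balance one in the red reject tray, and leave the glue bottle, screwdriver and plywood ring alone.

Things in the scene. Friction and masses are not known exactly. Their poses are not given: they have to be found in the camera images.
- balance: the balance's fixed stand: dark steel base plate 112 (x) x 100 (y) x 12 mm, two low posts carrying the knife edge, which runs along x 48 mm above the bench. Origin: centre of its underside on the bench, straight below the rocker's middle. On the rocker four brass pins, 8 mm thick, 12 mm high, tapered at the top, stand at x and y = +-24 mm
- seat (a point): centre of the top of the steel rocker plate (62 x 62 mm), 54 mm above the bench, 6 above the knife edge; under the cover at first. x along the knife edge, z square to the plate. A rotor is laid flat on it, blades along y (between the pins, about 3 mm to spare each side), hub disc between the four pins with about 2 mm play. The grip block stands above the pins
- rocker (a joint): tilt of the rocker about the knife edge (seat's x axis), rad: 0 level, stops at +-0.15. A soft spring levels it when empty. A balanced rotor between the pins stays within about +-0.07 (blade tips 6 mm up or down), an off-balance one tips it to a stop (tips 15 mm); it settles in under 1 s
- cover: the loose blue dust cover, a box open below, 102 (x) x 90 (y) x 76 mm high with 3 mm walls and a knob on top, 0.14 kg; it starts over the balance, standing on the stand's base plate (12 mm above the bench). Origin: centre of its lower rim
- cover_knob (a point): centre of the cover's black square knob, 24 x 24 mm and 30 mm high (flats along the cover's x and y); this point is 91 mm above the cover's lower rim
- tray: the fixed red reject tray, outside 160 (x) x 260 (y) x 30 mm high, walls 4 mm and floor about 4 mm. Origin: centre of its underside. A rotor fits in with its blades along y
- rotor_a: rotor A as a body (0.21 kg); origin at the centre of its underside. Exactly one of the two rotors is balanced; in the other a hidden weight inside the wood puts the centre of mass about 13 mm from the middle towards one tip. Which is which changes every time and cannot be seen
- rotor_b: rotor B as a body (0.21 kg); origin at the centre of its underside. Exactly one of the two rotors is balanced; in the other a hidden weight inside the wood puts the centre of mass about 13 mm from the middle towards one tip. Which is which changes every time and cannot be seen
- rotor_a_center (a point): one of two look-alike plywood rotors lying flat: two flat blades, 200 mm tip to tip, 34 wide, 14 thick, round tips; hub disc 56 mm across, 14 thick; on it an orange square grip block 26 x 26 mm, from 14 to 46 mm above the rotor's underside, flats along and across the blades. Point: rotor's centre, 23 mm above its underside. y along the blades (a half turn looks the same), z up
- rotor_b_center (a point): one of two look-alike plywood rotors lying flat: two flat blades, 200 mm tip to tip, 34 wide, 14 thick, round tips; hub disc 56 mm across, 14 thick; on it an orange square grip block 26 x 26 mm, from 14 to 46 mm above the rotor's underside, flats along and across the blades. Point: rotor's centre, 23 mm above its underside. y along the blades (a half turn looks the same), z up
- glue: bystander: white glue bottle with an orange cap, 48 mm across, 90 mm high, standing; origin at its foot
- driver: bystander: red-handled screwdriver, 170 mm long, lying on the bench
- ring: bystander: plywood ring 110 mm across and 12 mm thick, lying on the bench; origin at the centre of its underside

How it is judged:
By the outcome, as a careful person would: the job done as asked, in the order asked, and still so for the second after the job is handed in, with the robot touching nothing.
It also fails if it takes over 72 s, if anything falls off the work surface, if the arm or the gripper's body presses on something with over 40 N, if the wrist force passes 120 N, or if a joint passes its speed limit or range.

## Working session

There is one attempt and no reset: what is moved stays moved. The work goes in short steps, each a Python script; the robot and the scene stay as the last script left them, time stands still between calls to the robot, and variables do not carry over. Pictures are saved under pics/ and viewed, about 8 in all and at most 12, crops included, and the job is handed in when it is done.

```bash
mkdir -p pics; ls
python3 - <<'E'
from station import env, viewer
import cv2, numpy as np
for n in ("top","scene"):
    cv2.imwrite(f"pics/{n}0.png",viewer.camera(n))
np.set_printoptions(precision=4,suppress=True)
for n in ("top","scene","wrist"): print(n,viewer.camera_params(n))
print(env.read_state())
E
```

```text
pics
top {'fx': 476.81569677961687, 'fy': 476.81569677961687, 'cx': 314.6138967167015, 'cy': 237.08881143780246, 'pose': array([[  -0.0373,    0.9693,   -0.243 ,  346.7687],
       [  -0.9993,   -0.0375,    0.0038,  -31.405 ],
       [  -0.0054,    0.243 ,    0.97  , 1167.0158],
       [   0.    ,    0.    ,    0.    ,    1.    ]])}
scene {'fx': 440.42301276014246, 'fy': 440.42301276014246, 'cx': 319.4544428627173, 'cy': 240.6149832749614, 'pose': array([[  -0.163 ,   -0.6201,    0.7674, 1212.5254],
       [   0.9866,   -0.1098,    0.1208,   76.8449],
       [   0.0094,    0.7768,    0.6297,  598.0407],
       [   0.    ,    0.    ,    0.    ,    1.    ]])}
wrist {'fx': 381.3099355614552, 'fy': 381.3099355614552, 'cx': 319.6198495900984, 'cy': 238.06513512726474, 'tool_from_camera': array([[  0.001 ,   0.9695,   0.2452,  66.2576],
       [  1.    ,  -0.0004,  -0.0023,   0.2542],
       [ -0.0021,   0.2452,  -0.9695, -80.7526],
       [  0.    ,   0.    ,   0.    ,   1.    ]])}
{'time_s': 0.1, 'qpos': array([ 1.199 ,  0.4238,  1.6306, -0.    ,  1.0886, -0.019 ]), 'dq': array([-0.0007, -0.002 , -0.0023,  0.0003,  0.0007, -0.0012]), 'tau': array([  0.0003, -54.5618, -27.4324,   0.0646,   0.0189,  -0.    ]), 'tool_pos': array([215.8042, 586.1684, 302.0022]), 'orientation': array([ 0.1755,  0.9845, -0.0007, -0.0001]), 'force': array([ 0.4352,  0.2271, -0.5011]), 'wrist_torque': array([-0.0448, -0.0025,  0.0101]), 'width': 88.26455145433027}
```

View pics/top0.png

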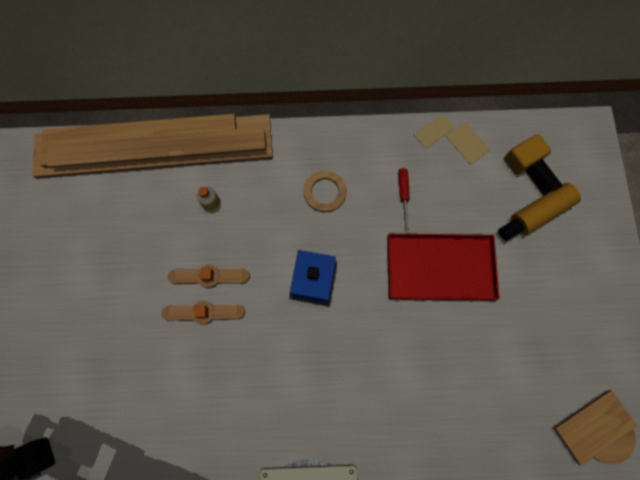

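View pics/scene0.png

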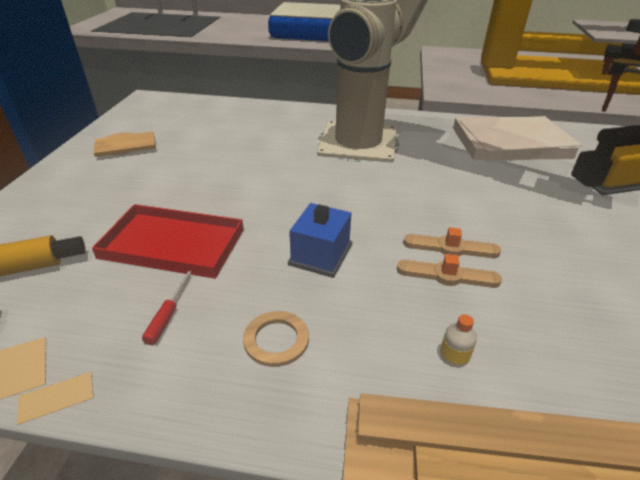

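```bash
cat > h.py <<'E'
from station import env, set_gripper, viewer, workorder
import cv2, numpy as np
from scipy.spatial.transform import Rotation as R
np.set_printoptions(precision=2,suppress=True)
def campose(n):
    p=viewer.camera_params(n)
    if n!="wrist": return p,p["pose"]
    s=env.read_state(); T=np.eye(4); T[:3,:3]=R.from_quat(s["orientation"]).as_matrix(); T[:3,3]=s["tool_pos"]
    return p,T@p["tool_from_camera"]
def ray(p,T,uv):
    d=T[:3,:3]@np.array([(uv[0]-p["cx"])/p["fx"],-(uv[1]-p["cy"])/p["fy"],-1.]); return T[:3,3],d/np.linalg.norm(d)
def at_z(p,T,uv,z):
    o,d=ray(p,T,uv); return o+d*(z-o[2])/d[2]
def tri(rays):   # least-squares meeting point and rms miss
    A=[np.eye(3)-np.outer(d,d) for o,d in rays]; b=[a@o for a,(o,d) in zip(A,rays)]
    x=np.linalg.solve(sum(A),sum(b)); return x,np.sqrt(np.mean([np.sum((a@x-c)**2) for a,c in zip(A,b)]))
def proj(p,T,X):
    c=T[:3,:3].T@(np.asarray(X)-T[:3,3]); return np.array([p["cx"]-p["fx"]*c[0]/c[2],p["cy"]+p["fy"]*c[1]/c[2]])
def down(yaw):   # tool pointing down, jaws (tool y) along world direction at angle yaw from +y
    return (R.from_euler("z",yaw)*R.from_quat([0,1,0,0])).as_quat()
def shot(name):  # wrist picture with its pose stored beside it
    p,T=campose("wrist"); im=viewer.camera("wrist"); cv2.imwrite(f"pics/{name}.png",im); np.save(f"pics/{name}.npy",T); return im
E
python3 - <<'E'
from h import *
t=campose("top"); s=campose("scene")
for n,a,z in [("cover top",(313,272),91),("knob",(313,272),115),("rotA block",(207,272),46),("rotB",(201,309),46),("tray TL",(388,234),30),("tray TR",(496,235),30),("tray BR",(497,299),30),("tray BL",(388,299),30),
 ("ring",(325,191),6),("driver tip",(407,232),5),("driver handle",(403,170),10),("glue",(207,200),45),("A tipL",(170,276),14),("A tipR",(248,276),14),("B tipL",(164,313),14),("B tipR",(243,312),14)]:
    print(n,at_z(*t,a,z))
for n,a,b in [("knob top",(313,269),(321,208)),("blk1",(207,270),(451,258)),("blk2",(201,308),(454,231))]:
    print(n,tri([ray(*t,a),ray(*s,b)]))
print(campose("wrist")[1], down(0))
E
```

```text
cover top [534.33 -28.91  91.  ]
knob [530.15 -28.96 115.  ]
rotA block [551.83 223.62  46.  ]
rotB [464.65 236.11  46.  ]
tray TL [ 632.49 -216.6    30.  ]
tray TR [ 619.72 -481.22   30.  ]
tray BR [ 463.36 -463.28   30.  ]
tray BL [ 473.17 -204.69   30.  ]
ring [758.75 -67.24   6.  ]
driver tip [ 642.12 -268.8     5.  ]
driver handle [ 806.83 -271.42   10.  ]
glue [732.83 227.02  45.  ]
A tipL [551.22 321.31  14.  ]
A tipR [543.93 130.43  14.  ]
B tipL [461.82 332.45  14.  ]
B tipR [457.04 142.73  14.  ]
knob top (array([535.53, -28.38, 122.12]), np.float64(0.8525541170224652))
blk1 (array([555.6 , 223.54,  52.15]), np.float64(1.2085608345061667))
blk2 (array([466.57, 236.02,  50.27]), np.float64(0.8501928068477186))
[[  0.34  -0.91  -0.23 153.75]
 [  0.94   0.33   0.08 609.4 ]
 [  0.    -0.25   0.97 382.75]
 [  0.     0.     0.     1.  ]] [0. 1. 0. 0.]
```

Run:
```python
from h import *
for n,p in [("r1",(510,270,240)),("r2",(510,190,240)),("c1",(535,20,320)),("c2",(535,-75,320))]:
    env.reach(np.array(p,float),down(0)) if n in("r1","c1") else env.move_l(np.array(p,float),rate=200)
    env.hold(0.3); shot(n)
s=env.read_state(); print(s["time_s"],s["qpos"])
a=[cv2.imread(f"pics/{n}.png") for n in ("r1","r2","c1","c2")]
cv2.imwrite("pics/m1.png",cv2.resize(np.vstack([np.hstack(a[:2]),np.hstack(a[2:])]),(800,600),interpolation=cv2.INTER_AREA))
```

```text
5.0667 [-0.16  0.28  1.8   0.    1.06 -1.73]
```

View pics/m1.png

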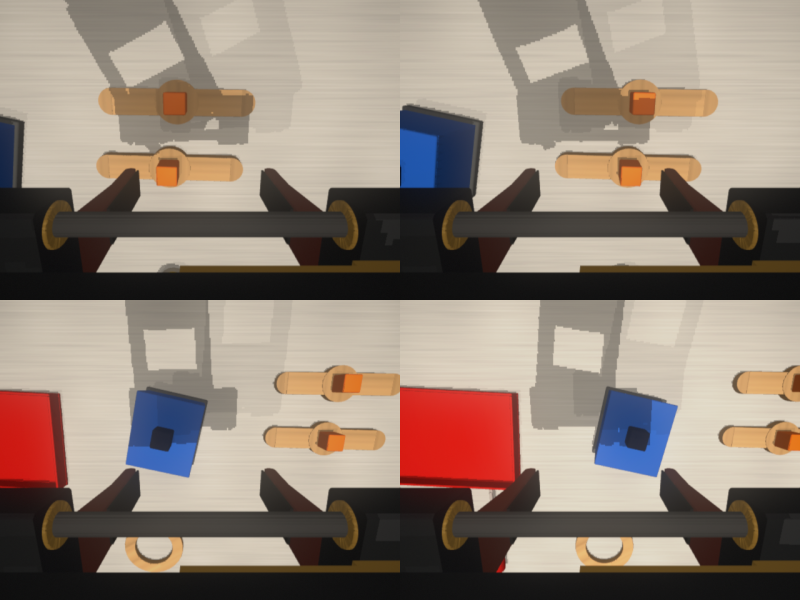

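Run:
```python
import cv2, numpy as np
def c(n,x,y,w,h): return cv2.resize(cv2.imread(f"pics/{n}.png")[y:y+h,x:x+w],None,fx=2.5,fy=2.5,interpolation=cv2.INTER_CUBIC)
L=np.vstack([c("c1",190,130,160,120),c("c2",300,130,160,120)])
Rr=np.hstack([c("r1",235,120,80,240),c("r2",335,120,80,240)])
m=np.hstack([L,Rr]); m=np.clip((m/255.)**0.6*255,0,255).astype(np.uint8); cv2.imwrite("pics/m2.png",m)
```

```text
(no output)
```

View pics/m2.png

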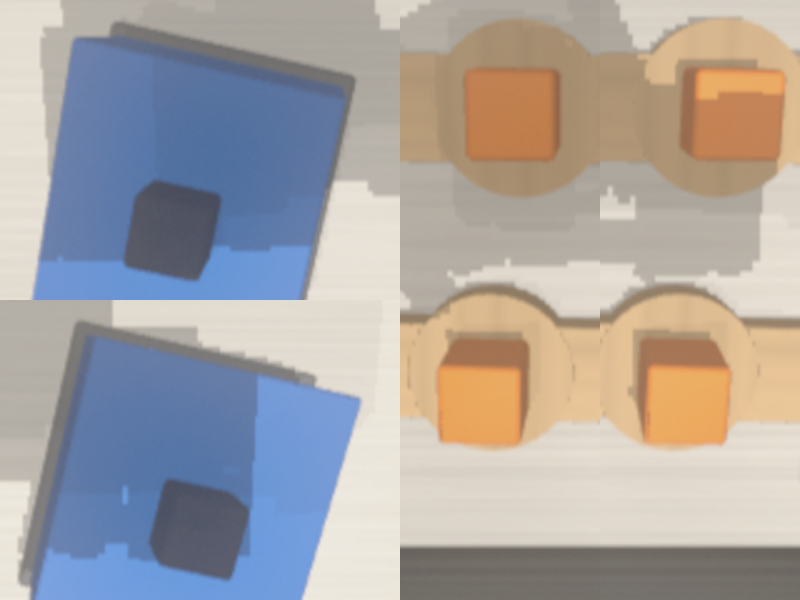

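Run:
```python
from h import *
p=viewer.camera_params("wrist"); T={n:np.load(f"pics/{n}.npy") for n in("r1","r2","c1","c2")}
off={"c1":(0,0,190,130),"c2":(0,300,300,130),"r1":(400,0,235,120),"r2":(600,0,335,120)}
px=lambda n,q:((q[0]-off[n][0]+.5)/2.5-.5+off[n][2],(q[1]-off[n][1]+.5)/2.5-.5+off[n][3])
for nm,a,A,b,B in [("near","r1",(511,114),"r2",(739,114)),("far","r1",(480,405),"r2",(687,405)),("knob","c1",(168,237),"c2",(202,539))]:
    print(nm,tri([ray(p,T[a],px(a,A)),ray(p,T[b],px(b,B))]))
def ang(n,a,b,z):
    d=at_z(p,T[n],px(n,b),z)-at_z(p,T[n],px(n,a),z); return np.degrees(np.arctan2(-d[0],d[1])),np.linalg.norm(d)
print("cover",ang("c1",(75,38),(345,95),88),ang("c2",(90,335),(360,400),88),"knob",ang("c1",(124,265),(200,280),133),ang("c1",(212,211),(200,280),133),ang("c2",(249,513),(231,580),133))
print("near",ang("r1",(467,69),(556,69),46),ang("r1",(467,159),(556,159),46),ang("r2",(696,69),(784,71),46))
print("far",ang("r1",(439,366),(521,367),46),ang("r2",(647,366),(729,367),46))
# blade tip corners, full-image blade edges from m1 (x1.6)
t=campose("top")
print([at_z(p,T["r1"],(u*1.6,v*1.6),14) for u,v in [(99,100),(254,101),(97,163),(242,170)]])
```

```text
near (array([460.38, 242.16,  42.84]), np.float64(0.02801007582728743))
far (array([549.27, 230.34,  42.41]), np.float64(0.03065005419664717))
knob (array([531.03, -26.46, 113.34]), np.float64(0.5173947673619351))
cover (np.float64(-11.596184829506747), np.float64(87.80166526821561)) (np.float64(-13.000327505184858), np.float64(90.0421579923306)) knob (np.float64(-11.485856851717012), np.float64(22.23811744904538)) (np.float64(-101.17322559480095), np.float64(20.699164162241694)) (np.float64(-101.90905749588951), np.float64(20.22608412126436))
near (np.float64(0.10454531748486731), np.float64(24.95436560756393)) (np.float64(0.09491236005566749), np.float64(25.53116900715916)) (np.float64(-1.1459860573096468), np.float64(24.725780009412674))
far (np.float64(-0.6642620715138874), np.float64(24.835434994697863)) (np.float64(-0.6480657919096834), np.float64(24.871180240683262))
[array([458.14, 144.14,  14.  ]), array([459.03, 339.86,  14.  ]), array([541.42, 132.95,  14.  ]), array([551.14, 328.87,  14.  ])]
```

Run:
```python
from h import *
V=lambda *a:np.array(a,float)
y=np.radians(-11.8); q=down(y)
env.reach(V(531,-27,215),q); print(env.move_l(V(531,-27,171),rate=80,f_stop=10))
set_gripper(0); w=env.read_state(); print(w["width"],w["tool_pos"],w["time_s"])
z0=w["tool_pos"][2]
env.move_l(V(531,-27,z0+105),rate=120); s=env.read_state(); print(s["width"],s["force"])
env.move_l(V(740,85,z0+105),rot=down(0),rate=200)
env.move_l(V(740,85,z0-6),rate=150)
print(env.move_l(V(740,85,z0-17),rate=25,f_stop=6)); print(env.read_state()["tool_pos"][2]-z0)
set_gripper(60); env.move_l(V(740,85,z0+60),rate=150)
env.reach(V(531,10,245),down(0)); env.hold(.3); shot("b1")
env.move_l(V(531,-65,245),rate=200); env.hold(.3); shot("b2")
cv2.imwrite("pics/s2.png",viewer.camera("scene")); s=env.read_state(); print(s["time_s"],s["force"])
a=[cv2.imread(f"pics/{n}.png")[60:300,160:480] for n in ("b1","b2")]
c=cv2.imread("pics/s2.png")
m=np.vstack([np.hstack([cv2.resize(i,(400,300),interpolation=cv2.INTER_CUBIC) for i in a]),cv2.resize(c[80:380,0:640],(800,300))])
cv2.imwrite("pics/m3.png",np.clip((m/255.)**0.6*255,0,255).astype(np.uint8))
```

```text
False
23.728006521561934 [530.94 -26.99 170.94] 7.3
23.803576344219312 [-0.06 -0.22 -0.87]
True
-12.284488993359417
14.4583 [-0.28 -0.41 -0.27]
```

View pics/m3.png

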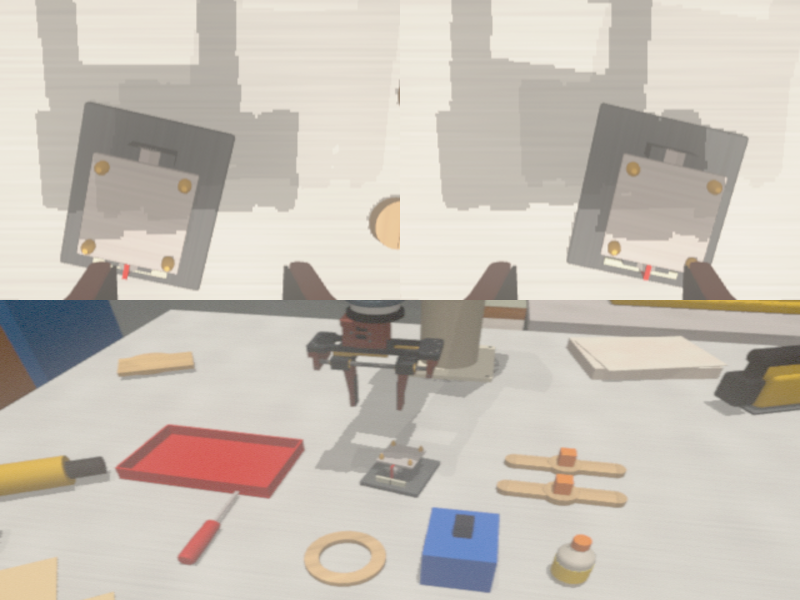

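Run:
```python
from h import *
p=viewer.camera_params("wrist"); T={n:np.load(f"pics/{n}.npy") for n in("b1","b2")}
def px(n,q): return ((q[0]-(400 if n=="b2" else 0)+.5)/1.25-.5+160,(q[1]+.5)/1.25-.5+60)
P={"b1":[(102,168),(185,186),(87,247),(168,264)],"b2":[(633,169),(715,187),(614,248),(691,264)]}
out={}
for n in P:
    im=cv2.imread(f"pics/{n}.png"); hsv=cv2.cvtColor(im,cv2.COLOR_BGR2HSV); out[n]=[]
    for q in P[n]:
        u,v=px(n,q); x0,y0=int(u)-8,int(v)-8; h=hsv[y0:y0+17,x0:x0+17].astype(int)
        m=((h[...,0]>10)&(h[...,0]<30)&(h[...,1]>110)).astype(np.uint8)
        ys,xs=np.nonzero(m); c=(xs.mean()+x0,ys.mean()+y0) if len(xs) else (u,v)
        out[n].append(c); print(n,(round(u,1),round(v,1)),np.round(c,1),len(xs),at_z(p,T[n],c,62)[:2])
for a,b in zip(out["b1"][:3],out["b2"][:3]): print(tri([ray(p,T["b1"],a),ray(p,T["b2"],b)]))
for nm,qs in [("b1",[(95,153),(198,176),(177,272)]),("b2",[(624,154),(727,178),(602,251)])]:
    print("plate",nm,[at_z(p,T[nm],px(nm,q),54)[:2] for q in qs])
for nm,qs in [("b1",[(88,102),(234,136),(201,290),(61,262)]),("b2",[(602,104),(747,138),(568,263)])]:
    print("base",nm,[at_z(p,T[nm],px(nm,q),12)[:2] for q in qs])
```

```text
b1 (241.5, 194.3) [241.1 193.8] 97 [500.85 -43.46]
b1 (307.9, 208.7) [307.4 208.3] 88 [510.92   2.39]
b1 (229.5, 257.5) [230.  257.2] 97 [546.71 -53.71]
b1 (294.3, 271.1) [293.8 270.8] 83 [557.03  -7.8 ]
b2 (346.3, 195.1) [346.1 194.8] 94 [500.77 -45.19]
b2 (411.9, 209.5) [411.4 209.4] 99 [510.91   0.81]
b2 (331.1, 258.3) [330.9 258.1] 85 [546.7  -55.25]
b2 (392.7, 271.1) [392.  268.9] 31 [554.89 -10.63]
(array([501.66, -44.74,  55.71]), np.float64(0.03081967972415375))
(array([511.91,   2.22,  56.27]), np.float64(0.0028272385148365624))
(array([548.43, -55.06,  56.44]), np.float64(0.0007614026551754855))
plate b1 [array([493.74, -48.36]), array([506.78,   9.98]), array([565.11,  -2.66])]
plate b2 [array([493.55, -49.71]), array([507.16,   9.71]), array([551.23, -62.  ])]
base b1 [array([465.77, -60.21]), array([487.02,  33.26]), array([593.92,  12.07]), array([573.24, -84.94])]
base b2 [array([466.22, -62.01]), array([487.47,  32.34]), array([573.34, -85.25])]
```

Run:
```python
from h import *
V=lambda *a:np.array(a,float)
q=down(np.radians(-.7)); x,y=460.4,242.2
set_gripper(70)
env.reach(V(x,y,150),q); print(env.move_l(V(x,y,97),rate=80,f_stop=8))
set_gripper(0); s=env.read_state(); print(s["width"],s["tool_pos"],s["time_s"])
env.move_l(V(x,y,190),rate=150); env.hold(.2); s=env.read_state(); print(s["width"],s["force"],s["wrist_torque"])
q=down(np.radians(-12.4)); env.move_l(V(530.2,-26.4,190),rot=q,rate=200)
env.move_l(V(530.2,-26.4,172),rate=80); env.hold(.3); im=shot("h1"); s=env.read_state(); print(s["tool_pos"],s["time_s"])
sc=viewer.camera("scene"); cv2.imwrite("pics/s3.png",sc)
m=np.hstack([cv2.resize(im[90:390,170:470],(500,500),interpolation=cv2.INTER_CUBIC),cv2.resize(sc[150:300,275:365],(300,500),interpolation=cv2.INTER_CUBIC)])
cv2.imwrite("pics/m4.png",np.clip((m/255.)**0.6*255,0,255).astype(np.uint8))
```

```text
False
25.8615672736324 [460.38 242.14  97.07] 17.675
25.572538284591747 [-0.25  0.27 -1.98] [-0.07 -0.02 -0.03]
[530.38 -26.44 172.28] 20.9083
```

View pics/m4.png

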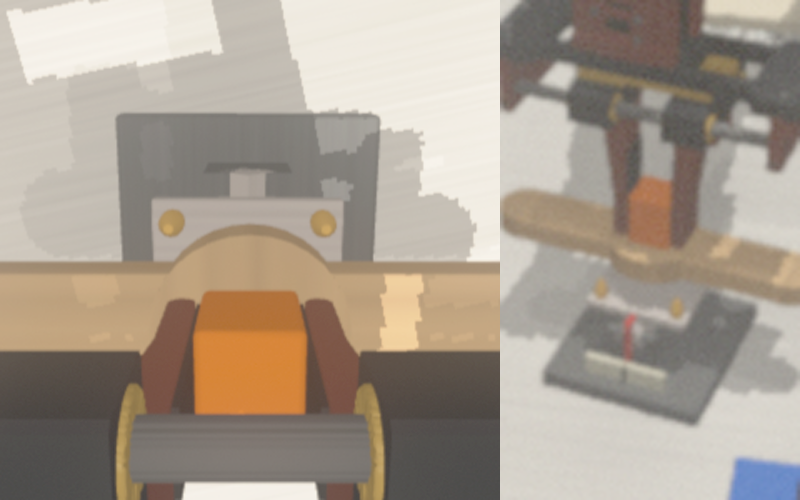

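Run:
```python
from h import *
p=viewer.camera_params("wrist"); T=np.load("pics/h1.npy"); t=np.array([530.3,-26.4]); a=np.radians(-12.4)
ex=np.array([np.cos(a),np.sin(a)]); ey=np.array([-np.sin(a),np.cos(a)])
for b in (0,-5):
  for n,d,z in [("pinL",(172,222),62),("pinR",(323,222),62),("blade bottom",(250,262),75),("blade top",(250,273),89),("hub top edge",(250,236),89),("hub bot edge",(250,226),75),("plate edge",(250,198),54),("base",(250,114),12),("blockL",(195,330),121),("blockR",(306,330),121),("plateL",(152,198),54),("plateR",(343,198),54)]:
    X=at_z(p,T,((d[0]+.5)*.6-.5+170,(d[1]+.5)*.6-.5+90),z+b)[:2]-t; print(b,n,X@ex,X@ey)
```

```text
0 pinL -25.67130270022399 -23.184231460703717
0 pinR -25.69298321952117 23.166799726734563
0 blade bottom -16.564384230757835 0.7291524995076819
0 blade top -17.3978232272262 0.6927211039767842
0 hub top edge -27.62070491605937 0.6822329357122072
0 hub bot edge -27.269892246423826 0.7181691806310824
0 plate edge -31.75199925568573 0.7669352545658765
0 base -56.05392158025862 0.8487316764040617
0 blockL -13.752881985140755 -11.570376360950052
0 blockR -13.754896166031074 13.027033778523114
0 plateL -31.73495752003223 -30.27109812683764
0 plateR -31.7681817637368 30.24006142538712
-5 pinL -24.610209126168453 -23.797122096374416
-5 pinR -24.63245725273731 23.7674031955192
-5 blade bottom -15.169948454378199 0.7432889529040105
-5 blade top -15.90974952209411 0.7069536252317268
-5 hub top edge -26.444339232542646 0.6961456600371244
-5 hub bot edge -26.17620392229502 0.7319970820965395
-5 plate edge -30.8863620133082 0.7805291869616383
-5 base -55.843381309060625 0.8616535118830658
-5 blockL -11.765927985798589 -12.017268759677808
-5 blockR -11.768018472003654 13.511990713448146
-5 plateL -30.86889205394288 -31.03742603661563
-5 plateR -30.90295115445152 30.99425430538045
```

Run:
```python
from h import *
V=lambda *a:np.array(a,float)
x,y=528.8,-26.8
env.move_l(V(x,y,170),rate=30); print(env.move_l(V(x,y,150.5),rate=20,f_stop=2.0)); s=env.read_state(); print(s["tool_pos"],s["force"])
set_gripper(46); env.move_l(V(x,y,200),rate=60)
sa=viewer.camera("scene"); env.hold(1.0); s=env.read_state(); print(s["time_s"])
im=shot("h2"); sb=viewer.camera("scene"); cv2.imwrite("pics/s4.png",sb)
m=np.hstack([cv2.resize(im[60:360,120:520],(400,300)),cv2.resize(sb[180:280,260:400],(400,300),interpolation=cv2.INTER_CUBIC)])
m=np.vstack([m,cv2.resize(sb[160:310,260:460],(800,300))[:, :800]])
cv2.imwrite("pics/m5.png",np.clip((m/255.)**0.6*255,0,255).astype(np.uint8))
```

```text
True
[528.63 -26.81 151.01] [-0.32  0.47  5.76]
24.6583
```

View pics/m5.png

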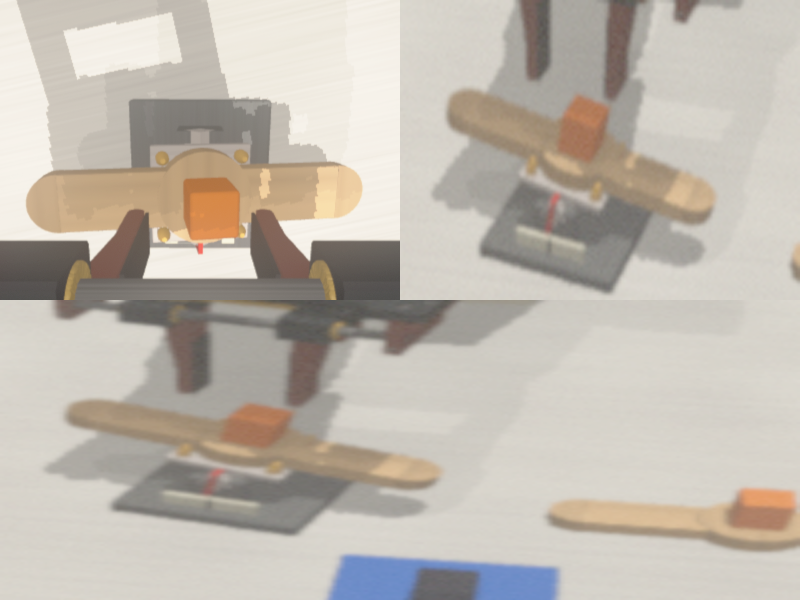

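Run:
```python
from h import *
P,T=campose("scene"); w=viewer.camera_params("wrist"); Tw=np.load("pics/h2.npy")
Rz=R.from_euler("z",-12.4,degrees=True)
print("seen scene L(277.5,215) R(369,246.7); wrist L(147,260) R(482,250)")
for t in (-.15,-.1,-.05,0,.05,.1,.15):
    f=lambda b:np.array([529,-26.5,48])+(Rz*R.from_euler("x",t)).apply(np.array(b)+[0,0,6])
    print(t,[proj(P,T,f(b)) for b in((0,-100,7),(0,100,7))],[proj(w,Tw,f(b)) for b in((0,-100,14),(0,100,14),(0,0,46))])
```

```text
seen scene L(277.5,215) R(369,246.7); wrist L(147,260) R(482,250)
-0.15 [array([277.32, 214.58]), array([369.81, 249.85])] [array([143.44, 267.26]), array([482.63, 252.16]), array([334.52, 277.86])]
-0.1 [array([276.88, 216.39]), array([370.01, 247.86])] [array([144.42, 264.51]), array([485.49, 254.49]), array([329.42, 278.08])]
-0.05 [array([276.56, 218.24]), array([370.09, 245.82])] [array([145.83, 261.83]), array([488.04, 256.9 ]), array([324.28, 278.21])]
0 [array([276.34, 220.12]), array([370.04, 243.75])] [array([147.66, 259.24]), array([490.24, 259.4 ]), array([319.1 , 278.26])]
0.05 [array([276.24, 222.02]), array([369.86, 241.65])] [array([149.86, 256.74]), array([492.07, 261.99]), array([313.93, 278.21])]
0.1 [array([276.25, 223.95]), array([369.56, 239.51])] [array([152.41, 254.32]), array([493.48, 264.66]), array([308.78, 278.07])]
0.15 [array([276.37, 225.89]), array([369.13, 237.36])] [array([155.28, 252.  ]), array([494.46, 267.41]), array([303.68, 277.85])]
```

Run:
```python
import cv2, numpy as np
a=cv2.resize(cv2.imread("pics/h2.png")[150:310,130:530],(800,320),interpolation=cv2.INTER_CUBIC)
b=[cv2.resize(cv2.imread(f"pics/{n}.png")[195:265,265:385][:, :],(400,280),interpolation=cv2.INTER_CUBIC) for n in("s3","s4")]
m=np.vstack([a,np.hstack(b)]); cv2.imwrite("pics/m6.png",np.clip((m/255.)**0.6*255,0,255).astype(np.uint8))
```

```text
(no output)
```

View pics/m6.png

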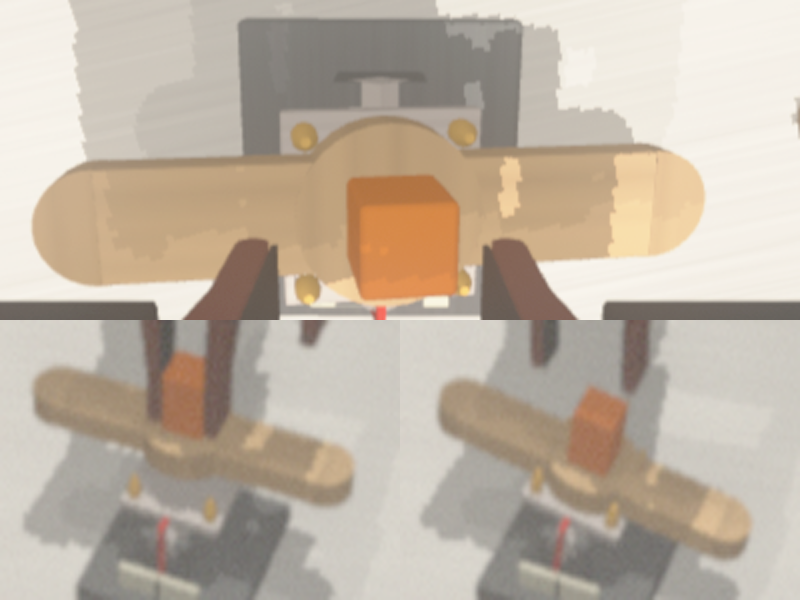

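Run:
```python
from h import *
V=lambda *a:np.array(a,float)
Rz=R.from_euler("z",-12.4,degrees=True); x,y=528.8,-26.8
def pose(t,h): # tool square to a rocker tilted by t, grasp height as before, h above it
    return V(x,y,48)+(Rz*R.from_euler("x",t)).apply([0,0,6+97.5+h]),(Rz*R.from_euler("x",t)*R.from_quat([0,1,0,0])).as_quat()
p,q=pose(-.145,45); env.move_l(p,rot=q,rate=80)
p,q=pose(-.145,0); print(env.move_l(p,rate=50,f_stop=4))
set_gripper(0); s=env.read_state(); print(s["width"],s["tool_pos"],s["force"],s["time_s"])
p,q=pose(0,0.5); env.move_l(p,rot=q,rate=25)
env.move_l(V(x,y,200),rate=60); s=env.read_state(); print(s["width"],s["force"],s["wrist_torque"])
q=down(np.radians(-2.4)); env.move_l(V(547,-341,190),rot=q,rate=200); env.move_l(V(547,-341,112),rate=120)
print(env.move_l(V(547,-341,98),rate=25,f_stop=2.5)); print(env.read_state()["tool_pos"])
set_gripper(60); env.move_l(V(547,-341,190),rate=200)
# second rotor
q=down(np.radians(-2)); X,Y=549.3,230.3
env.reach(V(X,Y,160),q); print(env.move_l(V(X,Y,97),rate=80,f_stop=8)); set_gripper(0)
s=env.read_state(); print(s["width"],s["tool_pos"],s["time_s"])
env.move_l(V(X,Y,190),rate=150); s=env.read_state(); print(s["force"],s["wrist_torque"])
env.move_l(V(x,y,190),rot=down(np.radians(-12.4)),rate=200)
env.move_l(V(x,y,172),rate=80); env.hold(.3); im=shot("h3"); sc=viewer.camera("scene"); cv2.imwrite("pics/s5.png",sc); print(env.read_state()["time_s"])
m=np.hstack([cv2.resize(im[90:390,170:470],(500,500),interpolation=cv2.INTER_CUBIC),cv2.resize(sc[150:300,275:365],(300,500),interpolation=cv2.INTER_CUBIC)])
m=np.clip((m/255.)**0.6*255,0,255).astype(np.uint8); m[390:,:500]=cv2.resize(sc[190:280,80:280],(500,110)); cv2.imwrite("pics/m7.png",m)
```

```text
False
25.845811218905055 [532.13 -12.15 150.63] [-0.82 -0.45  1.94] 26.6833
25.889979138560406 [-1.03 -0.47 -2.43] [-0.05  0.01  0.01]
True
[ 547.2  -341.18  101.62]
False
25.764074030433964 [549.35 230.22  97.18] 36.2917
[ 0.47 -0.47 -2.82] [ 0.01 -0.    0.04]
39.275
```

View pics/m7.png

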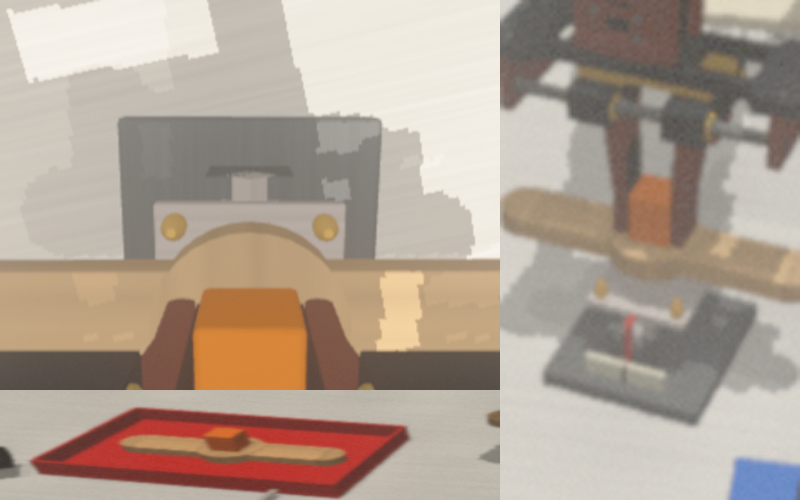

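Run:
```python
from h import *
V=lambda *a:np.array(a,float)
x,y=529.1,-26.9
env.move_l(V(x,y,170),rate=30); print(env.move_l(V(x,y,150.5),rate=20,f_stop=2.0)); s=env.read_state(); print(s["tool_pos"],s["force"])
set_gripper(46); env.move_l(V(x,y,200),rate=60); env.hold(1.2)
im=shot("h4"); sb=viewer.camera("scene"); cv2.imwrite("pics/s6.png",sb); print(env.read_state()["time_s"])
a=cv2.resize(im[150:310,130:530],(800,320),interpolation=cv2.INTER_CUBIC)
b=[cv2.resize(i,(400,280),interpolation=cv2.INTER_CUBIC) for i in(sb[195:265,265:385],sb[130:410,90:490])]
m=np.vstack([a,np.hstack(b)]); cv2.imwrite("pics/m8.png",np.clip((m/255.)**0.6*255,0,255).astype(np.uint8))
```

```text
True
[528.96 -26.89 151.13] [ 0.3  -0.04  5.47]
43.2167
```

View pics/m8.png

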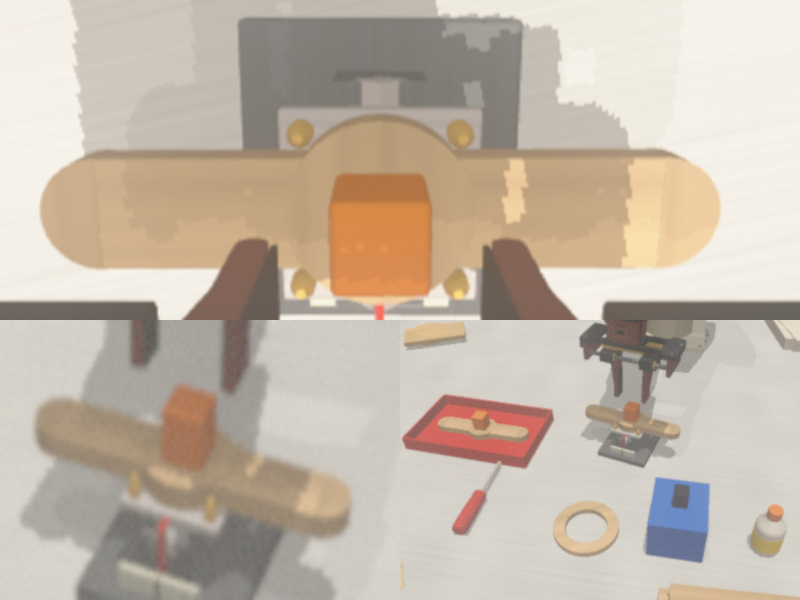

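Level: the blade edges are horizontal and equal in width at both ends, and the block stands square (330–431). The first rotor lies in the tray, the cover stands upright, and the bystanders are untouched. Handing in.

Run:
```python
from h import *
env.move_l(np.array([529.,-27,280]),rate=150); env.hold(.3); s=env.read_state(); print(s["time_s"],s["force"]); print(workorder.sign_off())
```

```text
44.2 [-0.77  0.03 -0.32]
the job is handed in; nothing more can be done
None
```

The job is done and handed in at 44 s. The balanced rotor is on the rocker and the off-balance one is in the red tray.

- **Cover:** I lifted it off by the knob and stood it upright on the bench at about (740, 85), more than 200 mm from the balance.
- **First rotor (the one nearer the robot):** it tipped the rocker, +y tip down, so I took it off and put it in the tray. My first rough pixel readings gave about −0.10 to −0.13 rad. That fell between the balanced limit of 0.07 and the stop at 0.15. Closer measures (blade-width ratio and scene slope) gave about −0.15, the stop.
- **Second rotor (the farther one):** it sat between the pins and stayed level in both the wrist and scene views after 1.2 s, so I left it there.

**Final checks:** in the last picture the first rotor was flat in the tray, the cover was upright, and the glue, screwdriver and ring looked unmoved. The gripper was clear of everything when I handed in.

**Disagreement:** heights measured with the wrist camera came out about 3–6 mm below the stated ones. I used the stated heights, and the contact heights when setting things down agreed with them to within about 1 mm.

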